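# Set a pool-table rail section against the flip stop

### The arm

A 6-joint arm with a two-finger parallel gripper is mounted at the origin on the work surface. World frame = base frame: x ahead of the robot, y to its left, z up, the work surface at z = 0. Lengths are in m, angles in rad, forces in N, time in s.
With the tool pointing down it reaches from about 0.375 to 0.9 m from the base axis. Payload 3.1 kg.
Tool frame: the origin (TCP) lies on the centre line of the jaws, within the pads' length; the fingertips stand robot.nose_length ahead of it and the grasp point (between the pads) lies 6 mm ahead of it (robot.nose_length is the distance from the TCP to the fingertips, in m); z points along the fingers, y is the line along which they close (so a half turn about z gives the same grasp; the last joint's range is limited). The gripper opens to 87 mm and grips with 3 to 60 N. Pads are 19 mm wide; open, the fingers measure 117 mm over their backs; the gripper's body (75 mm by 190 mm) begins 51 mm behind the grasp point.
Start: joints at [-1.308, 0.527, 1.433, -0, 1.181, -0.178], TCP at [0.267, -0.565, 0.248] pointing down, gripper open.
Joint ranges: [-3.08, 3.08], [-0.75, 2.2], [0.22, 2.44], [-1.43, 4.57], [0, 2.65], [-2.85, 2.85]. Speed limits (rad/s): [2.79, 2.79, 3.14, 3.14, 3.14, 3.14].

### API

Orientations are given as a unit quaternion [x, y, z, w].
In Python, from rig import robot gives the robot as it stands.
- The arm moves only by the shell command python3 -m crank 'ROWS' [FORCE]. ROWS is JSON, one flat list of numbers, 7 for each row, row after row: the shift along the tool's x, y, z in mm, then the turn, a rotation vector about the tool's x, y, z in degrees, then the closure in counts, from 0 (fully open) to 255 (shut). In form: [x, y, z, ax, ay, az, fingers, x, y, z, ax, ay, az, fingers, ...]. A call has exactly 5 rows; each row is the pose to reach, as a shift and turn from the pose commanded when the call began, along the tool's axes at that moment; what a row does not reach only later rows make up. A row lasts 1/12 s, in which the tool goes at most 41.7 mm and 7.16 degrees, less where a joint would pass 70% of its speed; a pose out of reach is approached as far as the arm can. A call with a gripper value outside its range is refused whole. The fingers move at their own pace and stop on an object; FORCE is the grip in N (left out, the last holds). Time passes only in rows, so rows that repeat a pose let the fingers close, or fill a call up. It gives the time, the measured TCP pose, the force, the opening and the grip force at its end, in the units of the state.
- robot.get_obs(): the state, without advancing time (a new reading comes with each control period).
- robot.camera(name): name is "side" or "top" or "wrist"; returns a dict with "pixels" (384x512x3 uint8, red, green, blue), "intrinsics" (3x3 intrinsics, pixels), "k1" (the pictures are not rectified: a ray, as slopes to the right and down, at radius r is drawn at 1 + k1 r^2 times it, then the intrinsics apply), "extrinsics" (4x4, takes a point from camera to world coordinates); the wrist camera has in their place "mount" (4x4, takes a point from camera to tool coordinates, whose origin is the TCP and whose axes are the flange's). Camera axes: x right, y down, z forward; pixel columns grow to the right and rows downward; lengths in m; the calibration is good to about 2 mm. A picture is of the moment at which its call begins: read the wrist's pose just before it. There is no depth.
- robot.hand_in(): hands the job in; it is judged then, once.
The state is a dict: "time": time; "q": joint angles; "joint_velocities": joint speeds; "joint_torque": joint torques, N m; "position": TCP position; "tool_rot": TCP orientation; "ft_force": force on the tool from outside, world axes, zero at the start; "moment": the same for the moment, N m; "grip_width": finger opening in m; "grip_force": force on a finger pad.
Only numpy, scipy, OpenCV 4.12 (cv2) and the standard library are available. Lean on these libraries where they do the work, as an engineer would, in place of code of your own. Each camera call takes 0.05 s, during which the arm holds its last target. There are 200 camera calls.

### The job

On the fence jig, flip the hinged stop flag all the way down into the channel. Then slide the dark wooden rail section along the fence until its end is home against the head of the flag's stop screw, press it firmly but gently (about 8 N, never more than 15 N) for a second while it lies flush along the fence, and let go, leaving it there upright, flush to the fence and touching the screw. Do not shift the clamped stop along the fence or disturb the other things on the bench.

Things in the scene. Friction and masses are not known exactly. Their poses are not given: they have to be found in the camera images.
- jig: Fence jig fixed to the bench: plywood board 150 x 500 x 12 mm with a low aluminium fence, top 34 mm above the bench. Origin on the bench under the middle of the fence's front face; x square into the fence (away from the channel), y along the fence towards the stop. The channel is the board at x = -110 to 0 mm; the fence fills x = 0 to 36, y = -250 to 250 mm.
- carriage (a joint): Where the stop stands along the fence: the jig-frame y of the flag's face less 60 mm (0 = at y = 60 mm, grows away from the stock), 0 to 0.14 m. It is clamped (slips only above about 40 N) and must stay where it is.
- stop_hinge (a point): Centre of the flag's hinge pin, on the steel stop carriage on the fence: 20 mm behind the fence's front face, 62 mm above the bench, at the y of the stop face. The pin lies along the jig's y. The carriage reaches 9 mm from here towards the stock, 43 mm the other way, jig x = 1 to 59 mm, up to z = 73 mm.
- flag (a joint): Angle of the flag about the hinge pin, rad: 0 = fully down in the channel (hard rest), 1.8 = the back limit. It starts raised, near upright. The hinge is stiff (about 0.15 N m), so the flag stays at whatever angle it is left.
- flag_bar (a point): Middle of the steel cross bar at the flag's free end: 12 mm diameter, 42 mm long along the jig's y, on the side of the flag away from the stock; 72 mm from the hinge axis. Raised, it stands above the hinge or slightly behind it; down, it lies 72 mm in front of the hinge at the hinge's height. Push it over towards the channel and down.
- stop_face (a point): Point on the aluminium flag's face towards the stock. Flag down: axes as the jig's, 16 mm before the fence, z = 42 mm; blade 10 mm thick, 5 to 50 mm before the fence, z = 16 to 62. From 2 mm below the point a stop screw (head 20 mm wide) sticks out towards the stock by 4 to 24 mm, set anew each time and not measured: feel for it. A weak spring pin (0.2 N) stands 4 mm proud of the head.
- stock: Dark wooden pool-table rail section standing on the jig's board, 32 mm wide (x), 200 mm long (y), 50 mm high, about 0.26 kg, three small round sights on top. Origin: centre of its underside. Starts 6 to 25 mm clear of the fence, a little askew, +y end towards the stop. Its top is 28 mm above the fence: it can be gripped across its width above the fence, or pushed.
- stock_end (a point): Centre of the stock's +y end face (the end that goes to the stop), 25 mm above its underside.
- glue: White glue bottle, 54 mm diameter, 150 mm tall; bystander. Origin at the centre of its underside.
- chalk: Blue cue-chalk cube, 22 mm; bystander. Origin at the centre of its underside.
- mallet: Hammer lying on the bench, about 260 mm long; bystander. Origin near its middle.
- balls: Small wooden tray 74 x 190 mm with three pool balls fixed in it, 63 mm high; bystander. Origin at the centre of its underside.
Things that resemble listed ones, but are neither listed nor needed, are in the scene too. Several things have the shape of the stock; the one meant has the colours described above.

How it is judged:
On the way, in this order (a step that is already met when the one before it is completed fails the run):
1. the stop flag is flipped fully down into the channel (value of joint flag below 0.05 rad), for 0.2 s.
2. the stock, flush along the fence, is pressed against the flag's stop screw with more than 5 N for half a second (value of joint flag below 0.05 rad and contact force between stock and flag above 5 N and angle between the y axis of stock and the y axis of jig, either way round below 0.025 rad and x of stock in the frame of jig above -0.0185 m), for 0.5 s.
At the end, for the whole second after the job is handed in: Flag fully down (within 0.05 rad); the stock upright on the board, at rest, its end holding the spring pin in, within 2.5 mm of the stop screw's head (pin force above 0.165 N), its side within 2.5 mm of the fence and parallel to it within 0.025 rad; the stop not shifted 3 mm; everything released (value of joint flag below 0.05 rad and contact force between stock and flag above 0.165 N and y of stock_end in the frame of stop_face between -0.03 and -0.002 m and x of stock in the frame of jig above -0.0185 m and angle between the y axis of stock and the y axis of jig, either way round below 0.025 rad and angle between stock's own z axis and vertical below 0.05 rad and z of stock in the frame of jig below 0.015 m and linear speed of stock below 0.01 m/s and distance of stop_hinge from where it was at the start of the episode below 0.003 m); the robot touches nothing.
It fails at once if the stock is rammed against the stop screw with more than 15 N (contact force between stock and flag above 15 N).
It fails at once if the clamped stop is shifted along the fence by 3 mm (distance of stop_hinge from where it was at the start of the episode above 0.003 m).
It fails at once if a bystander is disturbed (moved 15 mm) (distance of any of glue, chalk, mallet, balls from where it was at the start of the episode above 0.015 m).
It also fails if it takes over 70 s, if anything falls off the work surface, if the arm or the gripper's body presses on something with over 40 N, if the wrist force passes 120 N, or if a joint passes its speed limit or range.

## Working session

There is one attempt and no reset: what is moved stays moved. The work goes in short steps, Python scripts to look and compute and a shell command to move; the robot and the scene stay as the last step left them, time stands still between calls to the robot, and variables do not carry over. Pictures are saved under pics/ and viewed, at most 10 in all, crops included, and the job is handed in when it is done.

```bash
mkdir -p pics; ls; python3 - <<'E'
from rig import robot
import cv2, json, numpy as np
o=robot.get_obs(); print({k:np.round(v,4).tolist() for k,v in o.items()}, robot.nose_length)
for n in ("top","side"):
    c=robot.camera(n); cv2.imwrite(f"pics/{n}0.png",c["pixels"][:,:,::-1])
    print(n,np.round(c["intrinsics"],2).tolist(),c["k1"],np.round(c["extrinsics"],4).tolist())
    np.savez(f"{n}0.npz",**c)
c=robot.camera("wrist"); print(c["mount"],c["intrinsics"],c["k1"])
a=cv2.imread("pics/top0.png"); cv2.imwrite("pics/top0x.png",cv2.resize(a,(800,600)))
a=cv2.imread("pics/side0.png"); cv2.imwrite("pics/side0x.png",cv2.resize(a,(800,600)))
E
```

```text
pics
{'time': 0.0, 'q': [-1.3075, 0.5284, 1.4339, -0.0, 1.1814, -0.1785], 'joint_velocities': [0.001, 0.0006, -0.0003, 0.001, -0.0013, 0.0007], 'joint_torque': [-0.0005, -44.0046, -17.6588, 0.0636, 0.0583, -0.0002], 'position': [0.2671, -0.5643, 0.2466], 'tool_rot': [0.9757, 0.2191, -0.0001, -0.0011], 'ft_force': [1.0536, 0.1986, 1.1407], 'moment': [0.0123, -0.0299, 0.0092], 'grip_force': 0.0, 'grip_width': 0.0868} 0.025
top [[399.76, 0.0, 259.78], [0.0, 399.76, 197.16], [0.0, 0.0, 1.0]] -0.11180781959369654 [[0.0136, -0.9984, 0.0543, 0.4626], [-0.9998, -0.0129, 0.0134, 0.0621], [-0.0127, -0.0545, -0.9984, 1.1874], [0.0, 0.0, 0.0, 1.0]]
side [[346.96, 0.0, 253.38], [0.0, 346.96, 191.85], [0.0, 0.0, 1.0]] -0.08607455112211344 [[-0.7448, -0.3489, 0.5688, -0.035], [-0.6672, 0.3736, -0.6445, 0.7198], [0.0124, -0.8595, -0.511, 0.6044], [0.0, 0.0, 0.0, 1.0]]
[[-9.67514531e-04 -9.68074667e-01 -2.50660133e-01  6.78754105e-02]
 [ 9.99999177e-01 -1.14778378e-03  5.72993645e-04  2.58756936e-04]
 [-8.42404267e-04 -2.50659373e-01  9.68074981e-01 -1.37117641e-01]
 [ 0.00000000e+00  0.00000000e+00  0.00000000e+00  1.00000000e+00]] [[278.23732592   0.         251.19235276]
 [  0.         278.23732592 190.22198128]
 [  0.           0.           1.        ]] 0.007484032954039416
```

View pics/top0x.png

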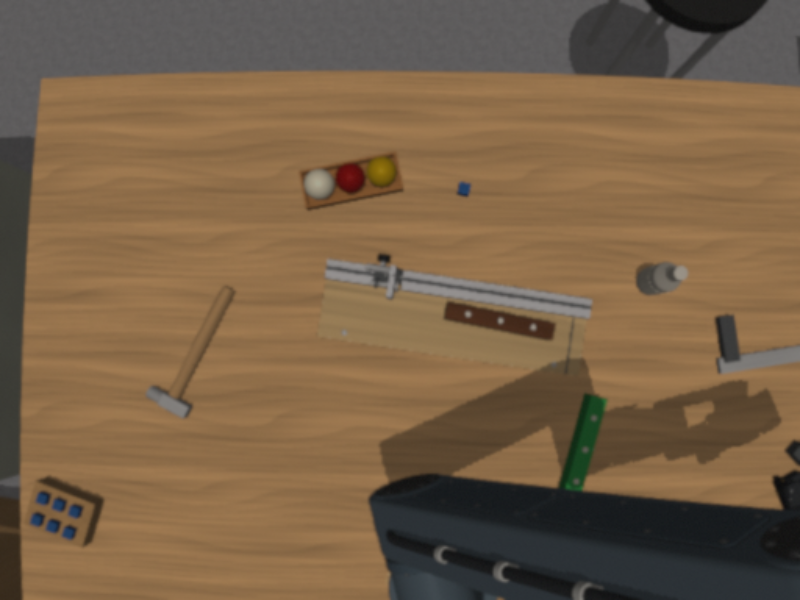

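View pics/side0x.png

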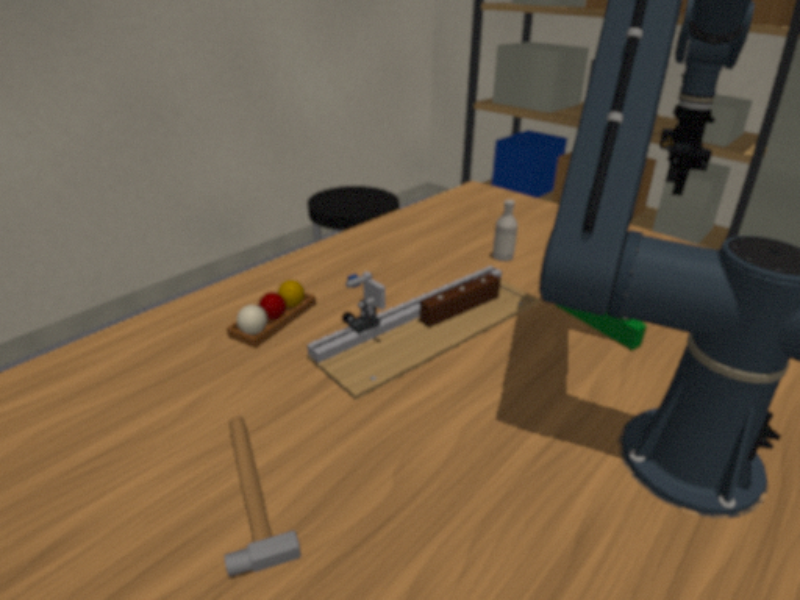

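Top view (800x600): jig fence from (326,268) to (591,308), stop carriage at (385,272). The dark brown rail with three sights is at (500,320). The green rail at (585,445) has the stock's shape but the wrong colour, so the brown one is meant. I'll confirm that in an enlarged crop.

```bash
cat > h.py <<'E'
import numpy as np, cv2
def ray(c,uv,E=None):
    K=c["intrinsics"];E=c["extrinsics"] if E is None else E
    d=(np.asarray(uv,float)-[K[0,2],K[1,2]])/K[0,0]
    s=d.copy()
    for _ in range(20): s=d/(1+float(c["k1"])*(s@s))
    v=E[:3,:3]@np.array([s[0],s[1],1]); return E[:3,3],v
def onz(c,uv,z,E=None):
    o,v=ray(c,uv,E); return o+v*(z-o[2])/v[2]
def proj(c,P,E=None):
    K=c["intrinsics"];E=c["extrinsics"] if E is None else E
    p=E[:3,:3].T@(np.asarray(P)-E[:3,3]); s=p[:2]/p[2]; s=s*(1+float(c["k1"])*(s@s))
    return s*K[0,0]+[K[0,2],K[1,2]]
E
python3 - <<'E'
import numpy as np,cv2
from h import *
t=dict(np.load("top0.npz"));s=dict(np.load("side0.npz"))
a=t["pixels"][155:245,200:390,::-1];b=s["pixels"][165:245,190:345,::-1]
A=cv2.resize(a,None,fx=4,fy=4,interpolation=2);B=cv2.resize(b,None,fx=3,fy=3,interpolation=2)
im=np.zeros((600,760,3),np.uint8);im[:360]=A;im[360:,:465]=B;cv2.imwrite("pics/crop1.png",im)
p=t["pixels"].astype(int);h=cv2.cvtColor(t["pixels"],cv2.COLOR_RGB2HSV)
# dark brown rail
m=((p.sum(2)<200)&(p[:,:,0]>p[:,:,2]+20)).astype(np.uint8);m[:185]=0;m[225:]=0;m[:,:280]=0;m[:,360:]=0
m=cv2.morphologyEx(m,cv2.MORPH_CLOSE,np.ones((5,5)))
c=max(cv2.findContours(m,0,2)[0],key=cv2.contourArea);r=cv2.minAreaRect(c);print(r);print([np.round(onz(t,q,.062),4).tolist() for q in cv2.boxPoints(r)])
# fence mask
m=((h[:,:,1]<60)&(h[:,:,2]>80)).astype(np.uint8);m[:160]=0;m[207:]=0;m[:,:205]=0;m[:,385:]=0
c=max(cv2.findContours(m,0,2)[0],key=cv2.contourArea)
for u in range(210,382,10):
    v=np.nonzero(m[:,u])[0]; 
    if len(v): print(u,v.min(),v.max(),end=' | ')
E
```

```text
((319.2115783691406, 204.94232177734375), (70.2095718383789, 11.178619384765625), 11.309932708740234)
[[0.5067, 0.0096, 0.062], [0.5377, 0.0037, 0.062], [0.5013, -0.1915, 0.062], [0.4703, -0.1853, 0.062]]
210 166 178 | 220 167 179 | 230 169 181 | 240 169 181 | 250 170 190 | 260 173 185 | 270 175 187 | 280 176 188 | 290 178 190 | 300 179 202 | 310 181 193 | 320 182 206 | 330 184 196 | 340 185 198 | 350 187 199 | 360 189 201 | 370 190 202 |
```

View pics/crop1.png

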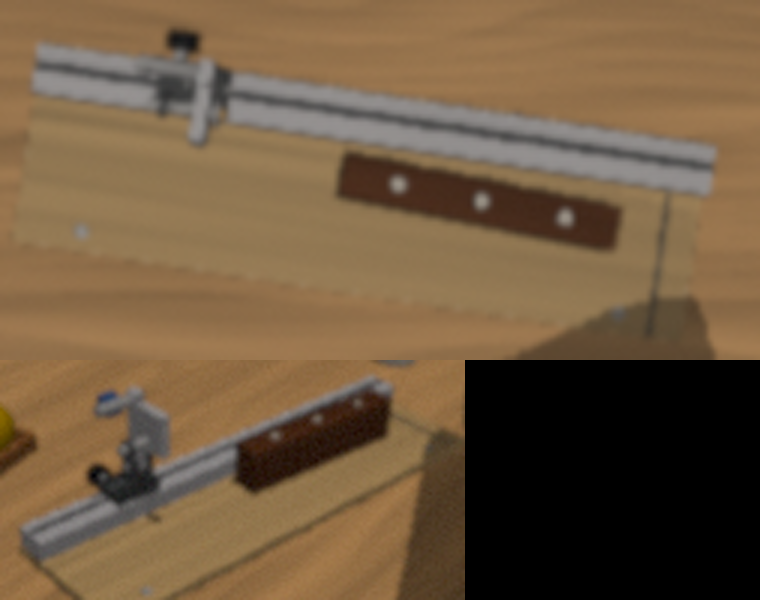

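The crop shows the brown rail with three sights at crop (480,200), which confirms it as the stock. The flag's blade stands upright at crop (203,100). In the side crop the bar sticks out behind it at (120,400).

```bash
python3 - <<'E'
import numpy as np,cv2
from h import *
t=dict(np.load("top0.npz"));s=dict(np.load("side0.npz"))
h=cv2.cvtColor(t["pixels"],cv2.COLOR_RGB2HSV)
m=((h[:,:,1]<60)&(h[:,:,2]>80));F=[];R=[];L=[]
for u in [212,216,220,224,228]+list(range(262,376,4)):
    v=np.nonzero(m[160:207,u])[0]+160; v=v[v<v.min()+15]
    F.append(onz(t,(u,v.max()+.5),.034)[:2]);R.append(onz(t,(u,v.min()-.5),.034)[:2])
F=np.array(F);R=np.array(R)
p=np.polyfit(F[:,1],F[:,0],1);pr=np.polyfit(R[:,1],R[:,0],1);print("front x=",p,"rear",pr,(F[:,0]-np.polyval(p,F[:,1])).std())
# ends: midline
for u in (208,378.3):
    v=172 if u<300 else 197.5
    print("end",onz(t,(u,v),.034))
th=np.arctan(p[0]);ey=np.array([np.sin(th),np.cos(th)]);ex=np.array([np.cos(th),-np.sin(th)])
e=[onz(t,(208,172),.034)[:2],onz(t,(378.3,197.5),.034)[:2]]
ym=np.mean([q@ey for q in e]);print("len",(e[0]-e[1])@ey,"th deg",np.degrees(th))
x0=np.array([np.polyval(p,0),0])@ex; O=x0*ex+ym*ey; print("jig O",O,"ex",ex,"ey",ey)
J=lambda P:(np.round([(P[:2]-O)@ex,(P[:2]-O)@ey],4))
print("blade face",J(onz(t,(252.7,190),.132)),J(onz(t,(254,170.5),.132)), "left",J(onz(t,(247.2,190),.132)))
print("stock corners",[J(np.array(q)) for q in ([0.5067,0.0096],[0.5377,0.0037],[0.5013,-0.1915],[0.4703,-0.1853])])
# bar in side: crop blue end (105,405) -> px ; junction at blade (140,395)
for n,c in (("blueend",(105,402)),("bar@blade",(140,395)),("bladetopright",(168,415))):
    uv=(190+c[0]/3,165+(c[1]-360)/3)
    o,v=ray(s,uv)
    for z in (.125,.132,.138): P=o+v*(z-o[2])/v[2];print(n,z,J(P))
np.savez("jig.npz",O=O,ex=ex,ey=ey)
E
```

```text
front x= [0.14012388 0.54754072] rear [0.13957129 0.58554005] 0.000847070162687214
end [0.59672607 0.22931337 0.034     ]
end [ 0.52880566 -0.26706883  0.034     ]
len 0.5010048397594237 th deg 7.976571493010159
jig O [ 0.54523962 -0.01642188] ex [ 0.99032489 -0.13876816] ey [0.13876816 0.99032489]
blade face [-0.0219  0.1097] [0.0299 0.1142] left [-0.0241  0.1241]
stock corners [array([-0.0418,  0.0204]), array([-0.0103,  0.0189]), array([-0.0192, -0.1795]), array([-0.0508, -0.1776])]
blueend 0.125 [0.0422 0.1408]
blueend 0.132 [0.0317 0.1482]
blueend 0.138 [0.0227 0.1546]
bar@blade 0.125 [0.0323 0.106 ]
bar@blade 0.132 [0.022  0.1139]
bar@blade 0.138 [0.0131 0.1207]
bladetopright 0.125 [-0.0155  0.1098]
bladetopright 0.132 [-0.0252  0.1177]
bladetopright 0.138 [-0.0335  0.1244]
```

```bash
cat > go.py <<'E'
import sys,numpy as np
from scipy.spatial.transform import Rotation as R
from rig import robot
o=robot.get_obs();j=np.load("jig.npz")
O,ex,ey=j["O"],j["ex"],j["ey"]
Rt=R.from_quat(o["tool_rot"]);p=np.array(o["position"])
d=(p[:2]-O)
M=np.eye(3);M[:2,0]=ey;M[:2,1]=ex;M[2,2]=-1
f=np.array(o["ft_force"])
print("t %.2f jig x %.1f y %.1f tipz %.1f mm  F jig x %.2f y %.2f z %.2f  w %.1f gf %.1f"%(o["time"],d@ex*1e3,d@ey*1e3,(p[2]-.025)*1e3,f[:2]@ex,f[:2]@ey,f[2],o["grip_width"]*1e3,o["grip_force"]),"turn to align",np.round(np.degrees((Rt.inv()*R.from_matrix(M)).as_rotvec()),2),"moment",np.round(o["moment"],2))
if len(sys.argv)>3:
    x,y,z=[float(a)/1e3 for a in sys.argv[1:4]]
    g=np.r_[O+x*ex+y*ey,z+.025]; print("goal",g.round(3),"shift",np.round(Rt.inv().apply(g-p)*1e3,1))
E
python3 go.py 90 142 170
```

```text
t 0.15 jig x -199.4 y -581.3 tipz 221.8 mm  F jig x 0.66 y -0.17 z -0.05  w 87.1 gf 0.0 turn to align [ -0.08  -0.06 -56.71] moment [0.04 0.02 0.04]
goal [0.654 0.112 0.195] shift [ 638.9 -445.7   52.7]
```

```bash
python3 -m crank '[33,-23,0,0,0,-7,255, 66,-46,0,0,0,-14,255, 99,-69,0,0,0,-21,255, 132,-92,0,0,0,-28,255, 165,-115,0,0,0,-35,255]' 20
python3 go.py 90 142 170
```

```text
time: 0.57
position: [0.3676, -0.3886, 0.2473]
tool_rot: [0.863, 0.505, 0.0, -0.0]
ft_force: [0.9, 0.4, 0.1]
grip_width: 0.0618
grip_force: 0.0
t 0.57 jig x -124.3 y -393.3 tipz 222.3 mm  F jig x 0.86 y 0.48 z 0.12  w 61.8 gf 0.0 turn to align [-2.000e-02 -3.000e-02 -2.141e+01] moment [-0.02 -0.07  0.04]
goal [0.654 0.112 0.195] shift [576.5   4.1  52.5]
```

```bash
python3 -m crank '[40,0,0,0,0,-4,255, 80,0,0,0,0,-9,255, 120,0,0,0,0,-13,255, 160,1,0,0,0,-17,255, 200,2,0,0,0,-21.4,255]'
python3 go.py 90 142 170
```

```text
time: 0.98
position: [0.4685, -0.2158, 0.2475]
tool_rot: [0.755, 0.655, -0.0, -0.0]
ft_force: [0.3, -0.4, -0.5]
grip_width: 0.0284
grip_force: 0.0
t 0.98 jig x -48.3 y -208.1 tipz 222.5 mm  F jig x 0.33 y -0.32 z -0.53  w 28.4 gf 0.0 turn to align [-0.02 -0.01 -0.13] moment [-0.03 -0.06  0.04]
goal [0.654 0.112 0.195] shift [350.4 137.6  52.5]
```

```bash
python3 -m crank '[38,15,0,0,0,0,255, 76,30,0,0,0,0,255, 114,45,0,0,0,0,255, 152,60,0,0,0,0,255, 190,75,0,0,0,0,255]' >/dev/null
python3 -m crank '[38,15,0,0,0,0,255, 76,30,0,0,0,0,255, 114,45,0,0,0,0,255, 152,60,0,0,0,0,255, 160,63,0,0,0,0,255]' 
python3 go.py 90 142 115
python3 - <<'E'
from rig import robot
import cv2,numpy as np
a=robot.camera("wrist");b=robot.camera("side")
np.savez("w1.npz",**a)
im=np.zeros((600,720,3),np.uint8)
im[:300,:400]=cv2.resize(a["pixels"][:,:,::-1],(400,300));im[300:,:720]=cv2.resize(b["pixels"][150:250,140:380,::-1],(720,300));cv2.imwrite("pics/w1.png",im)
E
```

```text
time: 1.82
position: [0.6573, 0.1146, 0.2472]
tool_rot: [0.755, 0.656, 0.002, -0.0]
ft_force: [0.0, 0.1, -0.3]
grip_width: -0.0
grip_force: 0.0
t 1.82 jig x 92.8 y 145.3 tipz 222.2 mm  F jig x 0.02 y 0.14 z -0.33  w -0.0 gf 0.0 turn to align [ 0.14 -0.19 -0.04] moment [-0.02 -0.09 -0.02]
goal [0.654 0.112 0.14 ] shift [ -3.7  -3.1 107.2]
```

View pics/w1.png

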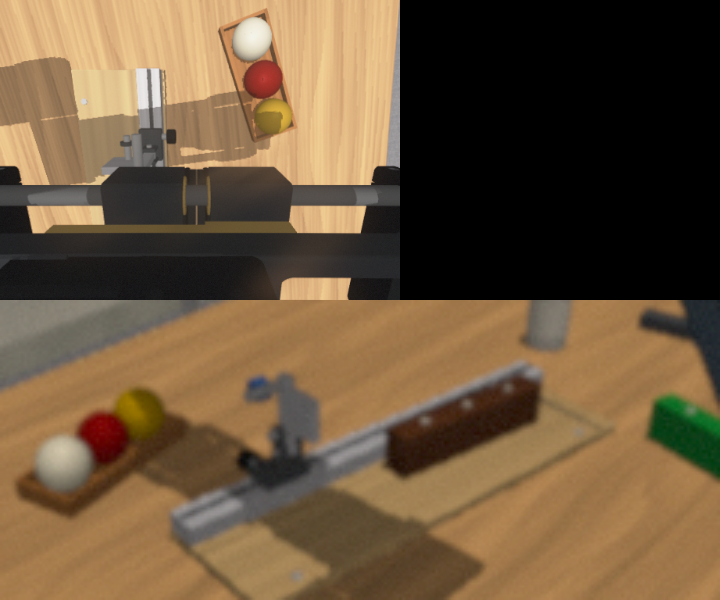

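```bash
python3 -m crank '[-1,-1,36,0,0,0,255, -2,-2,72,0,0,0,255, -3,-3,107,0,0,0,255, -3,-3,107,0,0,0,255, -3,-3,107,0,0,0,255]' >/dev/null
python3 go.py
python3 -m crank '[0,-8,0,0,0,0,255, 0,-16,0,0,0,0,255, 0,-24,0,0,0,0,255, 0,-32,0,0,0,0,255, 0,-40,0,0,0,0,255]' >/dev/null
python3 go.py
python3 -m crank '[0,-5,0,0,0,0,255, 0,-10,0,0,0,0,255, 0,-15,0,0,0,0,255, 0,-20,0,0,0,0,255, 0,-25,0,0,0,0,255]' >/dev/null
python3 go.py
```

```text
t 2.33 jig x 86.4 y 134.2 tipz 113.8 mm  F jig x 0.91 y 0.39 z 0.84  w 0.3 gf 0.0 turn to align [-0.36  0.07 -0.41] moment [-0.04 -0.08 -0.01]
t 2.75 jig x 47.7 y 136.6 tipz 117.0 mm  F jig x -0.31 y -0.12 z 0.46  w 0.5 gf 0.0 turn to align [ 0.11 -0.02 -0.29] moment [ 0.04 -0.01 -0.02]
t 3.17 jig x 24.1 y 136.8 tipz 116.1 mm  F jig x 2.19 y 0.02 z 1.03  w 0.4 gf 1.2 turn to align [ 0.16 -0.03 -0.31] moment [ 0.15 -0.42 -0.02]
```

```bash
python3 -m crank '[0,-11,0,0,0,0,255, 0,-22,0,0,0,0,255, 0,-33,0,0,0,0,255, 0,-44,-2,0,0,0,255, 0,-54,-3,0,0,0,255]' >/dev/null
python3 go.py
python3 -m crank '[0,-2,3,0,0,0,255, 0,-4,6,0,0,0,255, 0,-6,9,0,0,0,255, 0,-9,12,0,0,0,255, 0,-11,15,0,0,0,255]' >/dev/null
python3 go.py
python3 -m crank '[0,-3,4,0,0,0,255, 0,-5,8,0,0,0,255, 0,-7,12,0,0,0,255, 0,-8,17,0,0,0,255, 0,-9,22,0,0,0,255]' >/dev/null
python3 go.py
```

```text
t 3.58 jig x -32.2 y 136.7 tipz 118.4 mm  F jig x 0.64 y 0.38 z -0.01  w 0.6 gf 0.0 turn to align [-0.13  0.02 -0.32] moment [ 0.02 -0.02 -0.  ]
t 4.00 jig x -44.3 y 136.8 tipz 103.2 mm  F jig x -2.47 y 0.09 z 2.32  w 0.5 gf 1.5 turn to align [-0.27  0.03 -0.29] moment [0.1  0.38 0.02]
t 4.42 jig x -50.4 y 137.0 tipz 81.0 mm  F jig x -0.88 y 0.32 z 1.89  w 0.5 gf 0.9 turn to align [ 0.04 -0.   -0.31] moment [0.01 0.16 0.07]
```

```bash
python3 -m crank '[0,-1,3,0,0,0,255, 0,-1,6,0,0,0,255, 0,-1,9,0,0,0,255, 0,-1,11,0,0,0,255, 0,-1,11,0,0,0,255]' >/dev/null
python3 go.py
python3 -m crank '[0,0,0.5,0,0,0,255, 0,0,1,0,0,0,255, 0,0,1.5,0,0,0,255, 0,0,2,0,0,0,255, 0,0,2,0,0,0,255]' >/dev/null
python3 go.py
```

```text
t 4.83 jig x -51.4 y 136.9 tipz 70.1 mm  F jig x -0.58 y -0.76 z -0.12  w 0.8 gf 0.0 turn to align [ 0.01  0.   -0.31] moment [-0.02 -0.1   0.04]
t 5.25 jig x -51.1 y 137.0 tipz 68.7 mm  F jig x -0.10 y 0.52 z 0.82  w 0.6 gf 0.4 turn to align [ 0.07 -0.01 -0.31] moment [-0.03 -0.18 -0.02]
```

```bash
for i in 1 2; do python3 -m crank '[0,0,0.5,0,0,0,255, 0,0,0.8,0,0,0,255, 0,0,1,0,0,0,255, 0,0,1,0,0,0,255, 0,0,1,0,0,0,255]' >/dev/null
python3 go.py; done
```

```text
t 5.67 jig x -51.1 y 137.1 tipz 68.2 mm  F jig x 0.36 y -0.55 z 4.51  w 0.6 gf 2.5 turn to align [ 0.08 -0.01 -0.31] moment [-0.12 -0.06 -0.04]
t 6.08 jig x -51.1 y 137.1 tipz 67.9 mm  F jig x -0.49 y -1.21 z 11.14  w 0.3 gf 5.5 turn to align [ 0.1  -0.01 -0.3 ] moment [-0.1   0.14 -0.03]
```

Flag is down: it is resting hard, with 11 N at tip z 68 mm, which matches the bar-top height. Next I move to the stock.

```bash
python3 -m crank '[0,0,-35,0,0,0,255, 0,0,-65,0,0,0,255, -40,4,-65,0,0,0,100, -80,8,-65,0,0,0,0, -120,12,-65,0,0,1,0]' >/dev/null
python3 -m crank '[-36,4,0,0,0,1,0, -72,7,0,0,0,2,0, -96,9,0,0,0,2,0, -96,9,0,0,0,2,0, -96,9,0,0,0,2,0]' >/dev/null
python3 go.py -30.5 -79.5 42
python3 - <<'E'
from rig import robot
import cv2,numpy as np
a=robot.camera("wrist");b=robot.camera("top")
np.savez("w2.npz",**a);np.savez("top2.npz",**b)
im=np.zeros((600,760,3),np.uint8)
im[:300,:400]=cv2.resize(a["pixels"][:,:,::-1],(400,300));im[300:,:570]=cv2.resize(b["pixels"][150:250,200:390,::-1],(570,300));cv2.imwrite("pics/w2.png",im)
E
```

```text
t 6.92 jig x -33.8 y -80.4 tipz 131.3 mm  F jig x -0.45 y 0.12 z 0.31  w 45.9 gf 0.0 turn to align [-0.05 -0.03 -3.5 ] moment [-0.03 -0.1  -0.08]
goal [ 0.504 -0.091  0.067] shift [ 1.1  3.3 89.3]
```

View pics/w2.png

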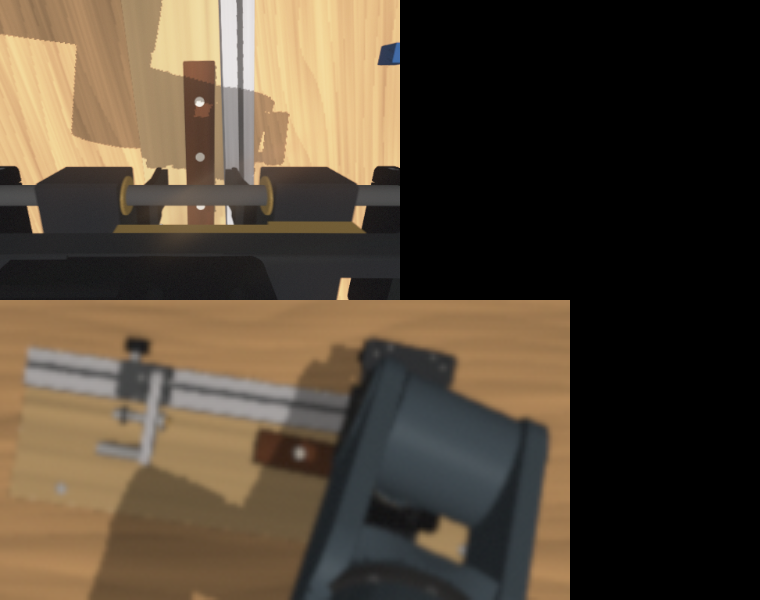

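Wrist view: the stock is centred between the open fingers, with its sights at (199,101), (200,157) and (200,206), nearly parallel to the tool's x axis. Top view: the flag lies down across the channel, with the bar at (120,450) and the screw head at (163,418).

```bash
python3 -m crank '[0,2,30,0,0,-0.5,0, 0,3,60,0,0,-0.5,0, 1,3,80,0,0,-0.5,0, 1,3,89,0,0,-0.5,0, 1,3,89,0,0,-0.5,0]' >/dev/null
python3 go.py
python3 -m crank '[0,0,0,0,0,0,150, 0,0,0,0,0,0,255, 0,0,0,0,0,0,255, 0,0,0,0,0,0,255, 0,0,0,0,0,0,255]' 10 >/dev/null
python3 go.py
python3 -m crank '[0,0,0,0,0,0,255, 0,0,0,0,0,0,255, 0,0,0,0,0,0,255, 0,0,0,0,0,0,255, 0,0,0,0,0,0,255]'  >/dev/null
python3 go.py
```

```text
t 7.43 jig x -32.2 y -76.7 tipz 40.7 mm  F jig x -0.86 y 0.33 z -0.19  w 84.3 gf 0.0 turn to align [-0.29 -0.07 -2.69] moment [-0.04 -0.09  0.03]
t 7.85 jig x -29.9 y -78.6 tipz 43.5 mm  F jig x 0.13 y -0.68 z -0.03  w 61.5 gf 0.0 turn to align [ 0.11  0.02 -2.81] moment [-0.01 -0.11 -0.05]
t 8.27 jig x -30.1 y -78.5 tipz 42.6 mm  F jig x 0.53 y 0.00 z 1.31  w 32.1 gf 10.0 turn to align [ 0.05  0.01 -2.82] moment [ 0.   -0.16  0.01]
```

```bash
python3 -m crank '[0,2,0,0,0,-0.8,255, 0,4,0,0,0,-1.6,255, 0,6,0,0,0,-2.2,255, 0,8,0,0,0,-2.8,255, 0,9,0,0,0,-2.8,255]' 20 >/dev/null
python3 go.py
for i in 1 2 3; do python3 -m crank '[0,0.5,0,0,0,0,255, 0,1,0,0,0,0,255, 0,1.5,0,0,0,0,255, 0,1.5,0,0,0,0,255, 0,1.5,0,0,0,0,255]' >/dev/null
python3 go.py; done
```

```text
t 8.68 jig x -24.2 y -78.3 tipz 42.5 mm  F jig x -6.96 y 0.44 z 8.07  w 31.8 gf 20.0 turn to align [-0.39 -0.08  0.08] moment [ 0.04  1.2  -0.05]
t 9.10 jig x -24.1 y -78.2 tipz 42.5 mm  F jig x -8.03 y -1.21 z 8.46  w 32.0 gf 20.0 turn to align [-0.53 -0.08  0.1 ] moment [-0.02  1.37 -0.09]
t 9.52 jig x -21.3 y -78.3 tipz 42.5 mm  F jig x -4.43 y -0.40 z 6.28  w 32.3 gf 20.0 turn to align [-0.37 -0.07  0.08] moment [ 0.11  0.99 -0.04]
t 9.93 jig x -20.4 y -78.2 tipz 42.5 mm  F jig x -6.27 y -0.25 z 6.86  w 31.8 gf 20.0 turn to align [-0.44 -0.07  0.08] moment [ 0.07  1.12 -0.01]
```

```bash
python3 -m crank '[0,0,-0.4,0,0,0,255, 0,0,-0.8,0,0,0,255, 0,0.5,-0.8,0,0,0,255, 0,1,-0.8,0,0,0,255, 0,1,-0.8,0,0,0,255]' >/dev/null
python3 go.py
for i in 1 2; do python3 -m crank '[0,0.5,0,0,0,0,255, 0,1,0,0,0,0,255, 0,1.5,0,0,0,0,255, 0,1.5,0,0,0,0,255, 0,1.5,0,0,0,0,255]' >/dev/null
python3 go.py; done
```

```text
t 10.35 jig x -15.4 y -79.0 tipz 43.2 mm  F jig x 0.33 y 0.02 z -2.45  w 31.7 gf 20.0 turn to align [ 0.04  0.01 -0.  ] moment [-0.03 -0.13  0.  ]
t 10.77 jig x -15.0 y -78.8 tipz 43.2 mm  F jig x -0.80 y -0.78 z -2.73  w 31.7 gf 20.0 turn to align [-0.07 -0.01 -0.01] moment [-0.14  0.19 -0.07]
t 11.18 jig x -14.8 y -78.7 tipz 43.1 mm  F jig x -4.60 y -1.75 z -0.11  w 31.7 gf 20.0 turn to align [-0.24 -0.03  0.01] moment [-0.25  0.98 -0.06]
```

```bash
python3 -m crank '[5,-0.5,0,0,0,0,255, 15,-0.5,0,0,0,0,255, 25,-0.5,0,0,0,0,255, 35,-0.5,0,0,0,0,255, 42,-0.5,0,0,0,0,255]' >/dev/null
python3 go.py
python3 - <<'E'
from rig import robot
from h import *
from scipy.spatial.transform import Rotation as R
j=np.load("jig.npz");O,ex,ey=j["O"],j["ex"],j["ey"]
J=lambda P:(np.round([(P[:2]-O)@ex*1e3,(P[:2]-O)@ey*1e3],1))
t=dict(np.load("top2.npz"));print("head top2",J(onz(t,(255.7,189.3),.045)))
o=robot.get_obs();a=robot.camera("wrist");b=robot.camera("top")
T=np.eye(4);T[:3,:3]=R.from_quat(o["tool_rot"]).as_matrix();T[:3,3]=o["position"];np.savez("w3.npz",E=T@a["mount"],**a);np.savez("top3.npz",**b)
im=np.zeros((600,760,3),np.uint8)
im[:300,:400]=cv2.resize(a["pixels"][:,:,::-1],(400,300))
im[300:600]=cv2.resize(b["pixels"][165:215,215:335,::-1],(720,300),interpolation=2).repeat(1,0) if False else 0
c=cv2.resize(b["pixels"][165:215,215:335,::-1],(720,300),interpolation=2);im[300:,:720]=c
cv2.imwrite("pics/w3.png",im)
E
```

```text
t 11.60 jig x -14.8 y -36.0 tipz 43.0 mm  F jig x -4.70 y -2.78 z -1.85  w 32.0 gf 20.0 turn to align [-0.18 -0.01  0.04] moment [-0.5   0.96 -0.09]
head top2 [-12.8 105.1]
```

View pics/w3.png

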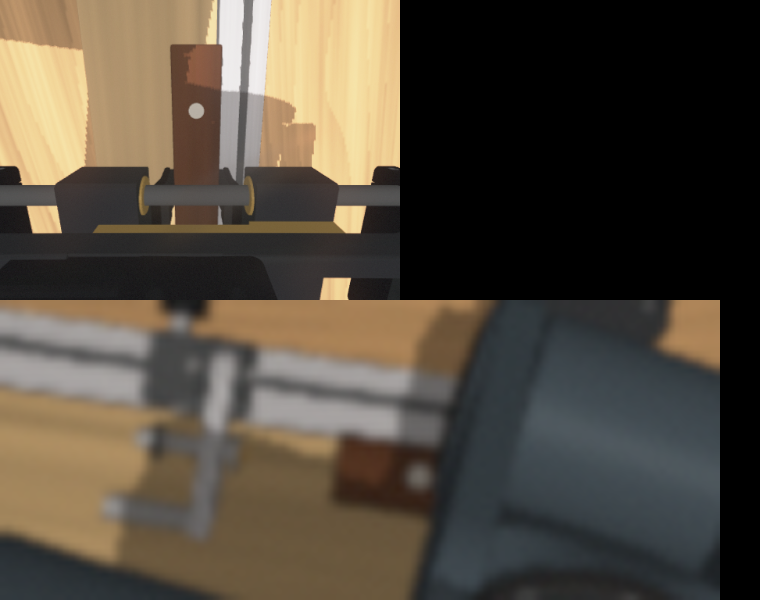

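Top crop: the stock's end is at (335,465), and the screw head's face is at about (237,450), partly in shadow. The stock lies along the fence.

```bash
python3 - <<'E'
from h import *
j=np.load("jig.npz");O,ex,ey=j["O"],j["ex"],j["ey"]
J=lambda P:(np.round([(P[:2]-O)@ex*1e3,(P[:2]-O)@ey*1e3],1))
t=dict(np.load("top3.npz"));w=dict(np.load("w3.npz"))
print("stock end",J(onz(t,(270.8,192.5),.062)),J(onz(t,(270.5,195),.062)),"head",J(onz(t,(254.5,190),.045)),J(onz(t,(254.5,190),.05)))
print("wrist stock end",J(onz(w,(196/400*512,44*1.28),.062,w["E"])), "faces",[J(onz(w,(u*1.28,60*1.28),.062,w["E"])) for u in (170.5,222)])
E
```

```text
stock end [-16.5  61. ] [-23.6  60.8] head [-15.3 108.2] [-15.7 108. ]
wrist stock end [-15.1  59.9] faces [array([-30.8,  50.9]), array([ 0.9, 50.9])]
```

```bash
python3 -m crank '[6,-0.3,0,0,0,0,255, 12,-0.3,0,0,0,0,255, 18,-0.3,0,0,0,0,255, 24,-0.3,0,0,0,0,255, 30,-0.3,0,0,0,0,255]' >/dev/null
python3 go.py
python3 -m crank '[0.4,0,0,0,0,0,255, 0.8,0,0,0,0,0,255, 1.2,0,0,0,0,0,255, 1.6,0,0,0,0,0,255, 2,0,0,0,0,0,255]' >/dev/null
python3 go.py
python3 - <<'E'
from rig import robot
from h import *
b=robot.camera("top");a=robot.camera("side");np.savez("top4.npz",**b)
im=np.zeros((600,720,3),np.uint8)
im[:300]=cv2.resize(b["pixels"][170:210,220:316,::-1],(720,300),interpolation=2)
im[300:,:640]=cv2.resize(a["pixels"][180:240,190:318,::-1],(640,300),interpolation=2)
cv2.imwrite("pics/t4.png",im)
E
```

```text
t 12.12 jig x -14.9 y -7.1 tipz 43.1 mm  F jig x -4.72 y -3.56 z -2.40  w 31.8 gf 20.0 turn to align [-0.16  0.03  0.02] moment [-0.52  1.07 -0.02]
t 12.53 jig x -14.9 y -5.4 tipz 43.1 mm  F jig x -5.51 y -4.29 z -2.07  w 31.7 gf 20.0 turn to align [-0.16  0.03  0.02] moment [-0.58  1.09 -0.04]
```

View pics/t4.png

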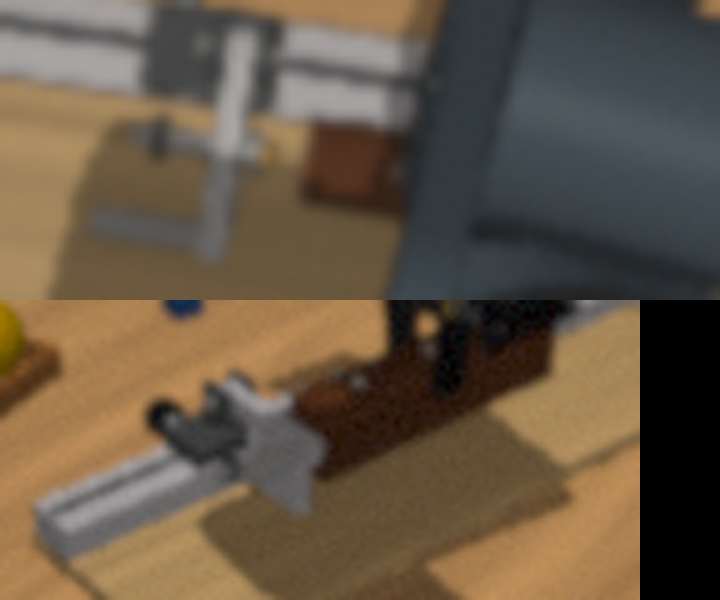

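Top crop: the stock's end is at x≈305 and the screw head reaches x≈270, so the gap is roughly 10–14 mm. I'll ease off the fence slightly and go on in small steps.

```bash
python3 -m crank '[0.8,-0.3,0,0,0,0,255, 1.6,-0.7,0,0,0,0,255, 2.4,-0.7,0,0,0,0,255, 3.2,-0.7,0,0,0,0,255, 4,-0.7,0,0,0,0,255]' >/dev/null
python3 go.py
python3 -m crank '[0.4,0,0,0,0,0,255, 0.8,0,0,0,0,0,255, 1.2,0,0,0,0,0,255, 1.2,0,0,0,0,0,255, 1.2,0,0,0,0,0,255]' >/dev/null
python3 go.py
python3 -m crank '[0.4,0,0,0,0,0,255, 0.8,0,0,0,0,0,255, 1.2,0,0,0,0,0,255, 1.2,0,0,0,0,0,255, 1.2,0,0,0,0,0,255]' >/dev/null
python3 go.py
```

```text
t 13.05 jig x -15.0 y -1.4 tipz 43.2 mm  F jig x -4.91 y -3.42 z -1.81  w 31.9 gf 20.0 turn to align [-0.08  0.03  0.01] moment [-0.5   0.95  0.03]
t 13.47 jig x -15.0 y -0.1 tipz 43.2 mm  F jig x -4.62 y -3.54 z -2.34  w 31.6 gf 20.0 turn to align [-0.08  0.02  0.01] moment [-0.41  0.93 -0.02]
t 13.88 jig x -15.0 y 1.1 tipz 43.2 mm  F jig x -4.26 y -3.10 z -2.81  w 32.0 gf 20.0 turn to align [-0.08  0.02  0.01] moment [-0.42  0.95 -0.02]
```

```bash
for i in 1 2 3; do python3 -m crank '[0.4,0,0,0,0,0,255, 0.8,0,0,0,0,0,255, 1,0,0,0,0,0,255, 1,0,0,0,0,0,255, 1,0,0,0,0,0,255]' >/dev/null
python3 go.py; done
```

```text
t 14.30 jig x -15.0 y 2.1 tipz 43.2 mm  F jig x -5.16 y -2.66 z -2.02  w 31.9 gf 20.0 turn to align [-0.08  0.03  0.01] moment [-0.37  0.92 -0.06]
t 14.72 jig x -15.0 y 3.1 tipz 43.2 mm  F jig x -4.73 y -3.68 z -2.17  w 32.0 gf 20.0 turn to align [-0.08  0.02  0.01] moment [-0.46  0.99 -0.07]
t 15.13 jig x -15.0 y 4.1 tipz 43.2 mm  F jig x -4.65 y -2.46 z -2.48  w 31.5 gf 20.0 turn to align [-0.08  0.02  0.01] moment [-0.47  0.9   0.01]
```

```bash
for i in 1 2 3; do python3 -m crank '[0.3,0,0,0,0,0,255, 0.6,0,0,0,0,0,255, 0.7,0,0,0,0,0,255, 0.7,0,0,0,0,0,255, 0.7,0,0,0,0,0,255]' >/dev/null
python3 go.py; done
```

```text
t 15.55 jig x -15.0 y 4.8 tipz 43.2 mm  F jig x -4.25 y -2.25 z -3.33  w 32.0 gf 20.0 turn to align [-0.08  0.02  0.01] moment [-0.45  0.96 -0.05]
t 15.97 jig x -15.0 y 5.5 tipz 43.2 mm  F jig x -2.82 y -2.23 z -1.75  w 32.0 gf 20.0 turn to align [-0.08  0.03  0.01] moment [-0.42  0.96  0.05]
t 16.38 jig x -15.0 y 6.2 tipz 43.2 mm  F jig x -3.47 y -2.51 z -2.43  w 32.1 gf 20.0 turn to align [-0.08  0.02  0.01] moment [-0.46  0.88 -0.04]
```

```bash
for i in 1 2 3; do python3 -m crank '[0.3,0,0,0,0,0,255, 0.6,0,0,0,0,0,255, 0.7,0,0,0,0,0,255, 0.7,0,0,0,0,0,255, 0.7,0,0,0,0,0,255]' >/dev/null
python3 go.py; done
python3 - <<'E'
from rig import robot
from h import *
b=robot.camera("top");a=robot.camera("side")
im=np.zeros((600,720,3),np.uint8)
im[:300]=cv2.resize(b["pixels"][170:210,220:316,::-1],(720,300),interpolation=2)
im[300:,:640]=cv2.resize(a["pixels"][180:240,190:318,::-1],(640,300),interpolation=2)
cv2.imwrite("pics/t5.png",im)
E
```

```text
t 16.80 jig x -15.0 y 6.8 tipz 43.2 mm  F jig x -4.49 y -2.57 z -1.42  w 31.9 gf 20.0 turn to align [-0.08  0.03  0.01] moment [-0.46  0.92  0.03]
t 17.22 jig x -15.0 y 7.6 tipz 43.2 mm  F jig x -4.73 y -2.36 z -1.72  w 32.0 gf 20.0 turn to align [-0.08  0.02  0.01] moment [-0.43  0.97  0.06]
t 17.63 jig x -15.0 y 8.2 tipz 43.2 mm  F jig x -4.83 y -2.59 z -3.28  w 31.9 gf 20.0 turn to align [-0.09  0.03  0.01] moment [-0.44  0.9   0.03]
```

View pics/t5.png

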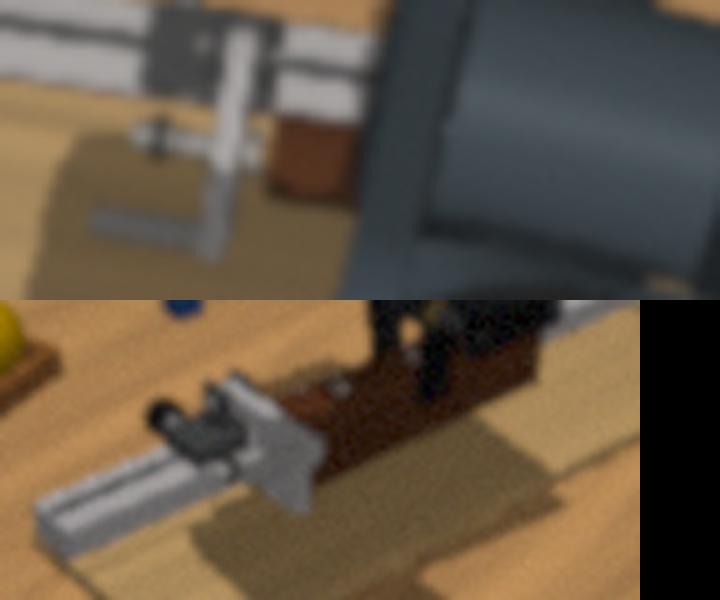

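The stock's end is now at x≈268 and the screw head at about 262, so only 1–3 mm remain.

```bash
for i in 1 2 3; do python3 -m crank '[0.2,0,0,0,0,0,255, 0.4,0,0,0,0,0,255, 0.5,0,0,0,0,0,255, 0.5,0,0,0,0,0,255, 0.5,0,0,0,0,0,255]' >/dev/null
python3 go.py; done
```

```text
t 18.15 jig x -15.0 y 8.7 tipz 43.2 mm  F jig x -4.23 y -2.61 z -1.77  w 31.7 gf 20.0 turn to align [-0.08  0.03  0.01] moment [-0.44  0.98 -0.05]
t 18.57 jig x -15.0 y 9.2 tipz 43.2 mm  F jig x -4.36 y -4.14 z -2.39  w 31.8 gf 20.0 turn to align [-0.08  0.03  0.02] moment [-0.46  0.99 -0.  ]
t 18.98 jig x -15.0 y 9.7 tipz 43.2 mm  F jig x -4.76 y -4.69 z -2.75  w 31.8 gf 20.0 turn to align [-0.09  0.03  0.01] moment [-0.52  0.92  0.05]
```

```bash
for i in 1 2; do python3 -m crank '[0.2,0,0,0,0,0,255, 0.4,0,0,0,0,0,255, 0.5,0,0,0,0,0,255, 0.5,0,0,0,0,0,255, 0.5,0,0,0,0,0,255]' >/dev/null
python3 go.py; done
```

```text
t 19.40 jig x -15.0 y 10.2 tipz 43.2 mm  F jig x -4.40 y -3.37 z -2.29  w 32.0 gf 20.0 turn to align [-0.09  0.03  0.01] moment [-0.51  0.91  0.03]
t 19.82 jig x -15.0 y 10.7 tipz 43.2 mm  F jig x -3.56 y -3.36 z -1.70  w 32.0 gf 20.0 turn to align [-0.08  0.03  0.01] moment [-0.44  0.96  0.02]
```

```bash
for i in 1 2 3; do python3 -m crank '[0.2,0,0,0,0,0,255, 0.4,0,0,0,0,0,255, 0.5,0,0,0,0,0,255, 0.5,0,0,0,0,0,255, 0.5,0,0,0,0,0,255]' >/dev/null
python3 go.py; done
```

```text
t 20.23 jig x -15.0 y 11.2 tipz 43.2 mm  F jig x -4.15 y -2.59 z -2.50  w 32.1 gf 20.0 turn to align [-0.08  0.03  0.01] moment [-0.51  0.96 -0.03]
t 20.65 jig x -15.0 y 11.7 tipz 43.2 mm  F jig x -4.43 y -2.65 z -1.89  w 31.9 gf 20.0 turn to align [-0.08  0.03  0.01] moment [-0.49  0.94  0.  ]
t 21.07 jig x -15.0 y 11.8 tipz 43.2 mm  F jig x -4.56 y -4.52 z -2.72  w 31.4 gf 20.0 turn to align [-0.09  0.06  0.02] moment [-0.75  1.02 -0.05]
```

Contact: the TCP lags at 11.8 mm, and both the force along y and the moment rise. Baseline drag is about 2.7 N, so I press on until the total is about 11 N.

```bash
python3 -m crank '[0.2,0,0,0,0,0,255, 0.3,0,0,0,0,0,255, 0.5,0,0,0,0,0,255, 0.5,0,0,0,0,0,255, 0.5,0,0,0,0,0,255]' >/dev/null
python3 go.py
```

```text
t 21.48 jig x -15.0 y 11.9 tipz 43.2 mm  F jig x -3.49 y -7.39 z -2.82  w 31.6 gf 20.0 turn to align [-0.09  0.1   0.04] moment [-1.06  1.    0.  ]
```

```bash
python3 -m crank '[0.2,0,0,0,0,0,255, 0.4,0,0,0,0,0,255, 0.6,0,0,0,0,0,255, 0.6,0,0,0,0,0,255, 0.6,0,0,0,0,0,255]' >/dev/null
python3 go.py
python3 -m crank '[0,0,0,0,0,0,255, 0,0,0,0,0,0,255, 0,0,0,0,0,0,255, 0,0,0,0,0,0,255, 0,0,0,0,0,0,255]' >/dev/null
python3 go.py
```

```text
t 21.90 jig x -15.0 y 11.9 tipz 43.2 mm  F jig x -4.82 y -8.87 z -2.31  w 32.1 gf 20.0 turn to align [-0.1   0.14  0.06] moment [-1.42  1.13 -0.05]
t 22.32 jig x -15.0 y 11.9 tipz 43.2 mm  F jig x -4.39 y -8.58 z -2.32  w 31.7 gf 20.0 turn to align [-0.1   0.14  0.05] moment [-1.37  1.15 -0.06]
```

```bash
python3 -m crank '[0.2,0,0,0,0,0,255, 0.4,0,0,0,0,0,255, 0.4,0,0,0,0,0,255, 0.4,0,0,0,0,0,255, 0.4,0,0,0,0,0,255]' >/dev/null
python3 go.py
for i in 1 2 3; do python3 -m crank '[0,0,0,0,0,0,255, 0,0,0,0,0,0,255, 0,0,0,0,0,0,255, 0,0,0,0,0,0,255, 0,0,0,0,0,0,255]' >/dev/null
python3 go.py;done
```

```text
t 22.73 jig x -15.0 y 12.0 tipz 43.2 mm  F jig x -5.21 y -10.88 z -1.33  w 31.9 gf 20.0 turn to align [-0.1   0.17  0.07] moment [-1.56  1.2  -0.08]
t 23.15 jig x -15.0 y 12.0 tipz 43.2 mm  F jig x -5.33 y -10.74 z -1.22  w 32.0 gf 20.0 turn to align [-0.1   0.17  0.07] moment [-1.58  1.2  -0.07]
t 23.57 jig x -15.0 y 12.0 tipz 43.2 mm  F jig x -5.27 y -11.11 z -2.72  w 32.0 gf 20.0 turn to align [-0.11  0.17  0.07] moment [-1.54  1.18 -0.05]
t 23.98 jig x -15.0 y 12.0 tipz 43.2 mm  F jig x -4.49 y -9.95 z -2.32  w 31.8 gf 20.0 turn to align [-0.1   0.17  0.07] moment [-1.64  1.2  -0.01]
```

```bash
python3 -m crank '[0,0,0.2,0,0,0,255, 0,0,0.4,0,0,0,255, -0.4,0,0.6,0,0,0,255, -0.8,0,0.7,0,0,0,255, -1,0,0.7,0,0,0,255]' >/dev/null
python3 go.py
```

```text
t 24.40 jig x -15.0 y 11.9 tipz 43.0 mm  F jig x -5.25 y -5.72 z 2.08  w 31.8 gf 20.0 turn to align [-0.09  0.09  0.03] moment [-0.8   1.12  0.  ]
```

```bash
python3 -m crank '[0,0,0,0,0,0,255, 0,0,0,0,0,0,255, 0,0,0,0,0,0,255, 0,0,0,0,0,0,255, 0,0,0,0,0,0,255]' 4 >/dev/null
python3 go.py
python3 -m crank '[0,0,0,0,0,0,120, 0,0,0,0,0,0,100, 0,0,0,0,0,0,90, 0,0,0,0,0,0,90, 0,0,0,0,0,0,90]' >/dev/null
python3 go.py
python3 -m crank '[0,0,0,0,0,0,90, 0,0,-15,0,0,0,90, 0,0,-40,0,0,0,90, 0,0,-70,0,0,0,90, 0,0,-100,0,0,0,90]' >/dev/null
python3 go.py
python3 - <<'E'
from rig import robot
from h import *
from scipy.spatial.transform import Rotation as R
o=robot.get_obs();a=robot.camera("wrist");b=robot.camera("side");c=robot.camera("top")
T=np.eye(4);T[:3,:3]=R.from_quat(o["tool_rot"]).as_matrix();T[:3,3]=o["position"];np.savez("w6.npz",E=T@a["mount"],**a)
im=np.zeros((600,800,3),np.uint8)
im[:300,:400]=cv2.resize(a["pixels"][:,:,::-1],(400,300))
im[:300,400:]=cv2.resize(c["pixels"][165:215,220:287,::-1],(400,300),interpolation=2)
im[300:,:640]=cv2.resize(b["pixels"][180:240,190:318,::-1],(640,300),interpolation=2)
cv2.imwrite("pics/w6.png",im)
E
```

```text
t 24.82 jig x -14.9 y 12.1 tipz 43.0 mm  F jig x -5.11 y -4.84 z 0.59  w 32.1 gf 4.0 turn to align [-0.06  0.08  0.06] moment [-0.74  0.99  0.07]
t 25.23 jig x -12.9 y 13.3 tipz 43.1 mm  F jig x 0.70 y -0.84 z -0.45  w 54.0 gf 0.0 turn to align [ 0.19 -0.   -0.02] moment [-0.03 -0.07 -0.05]
t 25.65 jig x -14.7 y 13.4 tipz 143.3 mm  F jig x 0.39 y -1.07 z -0.13  w 56.1 gf 0.0 turn to align [-0.06 -0.02 -0.01] moment [-0.03 -0.02 -0.01]
```

View pics/w6.png

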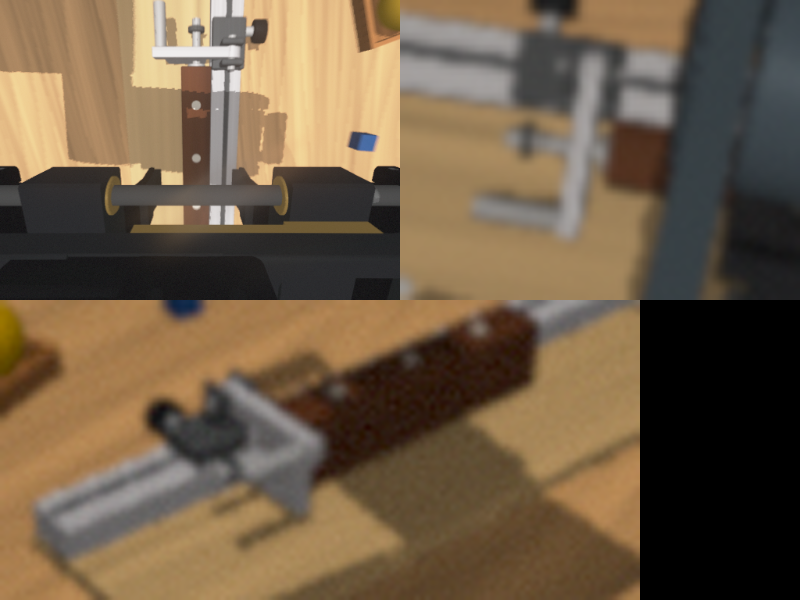

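Wrist view: the stock spans (182–210, 68–220) alongside the fence, and its end at (196,67) meets the screw head. One enlarged crop to check the fit.

```bash
python3 - <<'E'
from h import *
w=dict(np.load("w6.npz"));a=w["pixels"][40:140,190:323,::-1]
cv2.imwrite("pics/w6c.png",cv2.resize(a,(798,600),interpolation=2))
j=np.load("jig.npz");O,ex,ey=j["O"],j["ex"],j["ey"]
h=cv2.cvtColor(w["pixels"],cv2.COLOR_RGB2HSV);p=w["pixels"].astype(int)
for v in (100,150,190,205):
    r=np.nonzero((p[v,220:290,0]>1.6*p[v,220:290,2])&(p[v,220:290].sum(1)<330))[0]+220
    print(v,r.min(),r.max(),[np.round([(P[:2]-O)@ex*1e3,(P[:2]-O)@ey*1e3],1) for P in (onz(w,(r.min()-.5,v),.062,w["E"]),onz(w,(r.max()+.5,v),.062,w["E"]))])
E
```

```text
100 232 269 [array([-31.2,  95.7]), array([ 0.4, 95.6])]
150 233 267 [array([-31.2,  54.2]), array([-0.7, 54.2])]
190 233 267 [array([-31.8,  18.2]), array([-0.2, 18.2])]
205 234 267 [array([-31.1,   4. ]), array([0., 4.])]
```

View pics/w6c.png

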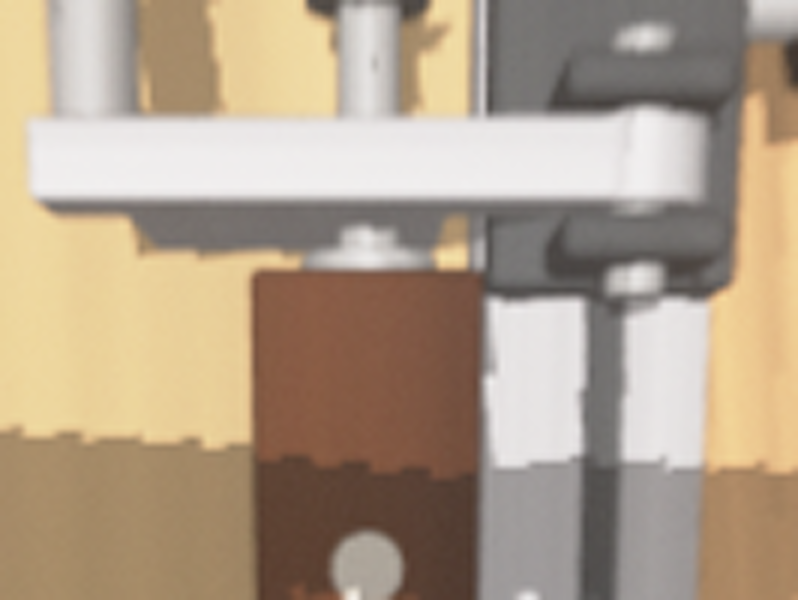

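The crop shows the stock's end against the screw head at (365,265) with no gap, and its side against the fence at x≈480. It measures parallel to the fence, and the gripper is clear.

```bash
python3 -c "
from rig import robot
print(robot.hand_in())"
```

```text
the job is handed in; nothing more can be done
None
```

The job is handed in, and no verdict came back: the flag is fully down, and the stock was pressed against the stop screw at about 8 N (estimated from the wrist force) for over a second, then released flush to the fence and touching the screw head.

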